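# Turn the lamp's battery the right way round and switch it on

## Task

The battery of the cordless counter lamp was put in the wrong way round, so it stands a little proud of where it belongs and the lamp is dead. Lift it out, give it a half turn so that its brass contacts face the contact block at the far end of its bay, and lower it (don't drop it) until it sits fully home; then let go, pull the lamp's spring knob fully up for a moment to switch on, and let it spring back down. Leave the cup, the lids and the spoon beside it where they are.

Things in the scene. Friction and masses are not known exactly. Their poses are not given: they have to be found in the camera images.
- lamp: Cordless counter lamp, fixed. Black slab base 126 mm wide (its x), 362 mm long (its y), deck 36 mm above the counter, x away from the staff side. Near its +y end a thin post with an opal mushroom shade, near its -y end a steel pull knob, between them the battery bay with the battery. Origin: on the counter under the base, z up.
- lamp_bay (a point): Centre of the battery bay's floor, 12 mm above the counter; axes as the lamp's: y along the base toward the post, z up. The bay is a pocket 84 mm (x) by 50 mm (y), 24 mm deep; its mouth flares 5 mm all round over the top 9 mm. Two ribs on its floor along x, 3.5 mm wide, 5 high, at y = -15, +6 mm, fit the battery's grooves only if its contacts face +x; reversed, it rests 5 mm too high.
- lamp_terminal (a point): Middle of the face of the contact block that the battery's contacts must face: black block 44 x 16 mm, 22 mm above the deck, with two brass leaves, at the far (+x) end of the bay, 48 mm from its middle. This point is 11 mm above the deck.
- pack_mid (a point): Centre of the battery, 30 mm above its underside: grey loose block 80 (its x) x 46 (its y) x 60 mm, foot set in 2 mm, about 0.35 kg, x toward its contact end. Grooves 8 mm wide, 6.5 deep along the underside at y = -15, +6 mm. Play in the bay 2 mm a side. Home, this point is 30 mm straight above lamp_bay, the top 36 mm above the deck; now 5 mm higher. Flat flanks 46 mm apart, free above the deck.
- pack_contacts (a point): Middle of the battery's contact end, 40 mm along its +x from the middle and 40 mm above its underside. At this end the top steps down 20 mm to a shoulder 18 mm long that carries two brass contacts; the rest of the top is flat.
- knob_grip (a point): Centre of the head of the lamp's pull knob: upright knurled steel knob, head 24 mm across and about 21 mm high, its top 10 mm above this point; this point is 25 mm above the deck when at rest. The knob stands at the end of the base away from the lamp post, 98 mm from the middle of the bay.
- knob (a joint): Travel of the pull knob in m: 0 at rest (down), grows as it is pulled straight up, stop at 0.010. A spring pulls it back: about 2 N at rest, 6 N at the stop.
- lamp_shade (a point): Middle of the opal shade, 94 mm across, 197 to 257 mm above the counter, on a 12 mm post. Fixed; stands 190 mm from the middle of the bay.
- takeaway_cup: Bystander: reusable cup, 73 mm across, 100 mm high, behind the lamp base; origin at the centre of its underside.
- lids: Bystander: stack of white cup lids, 73 mm across, 45 mm high, behind the battery bay; origin at the centre of its underside.
- spoon: Bystander: teaspoon 132 mm long lying in front of the lamp base; origin at the centre of its underside.

How it is judged:
By the outcome, as a careful person would: the job done as asked, in the order asked, and still so for the second after the job is handed in, with the robot touching nothing.
It also fails if it takes over 69 s, if anything falls off the work surface, if the arm or the gripper's body presses on something with over 40 N, if the wrist force passes 120 N, or if a joint passes its speed limit or range.

## Robot

A 7-joint arm with a two-finger parallel gripper is mounted at the origin on a cart in front of the work surface, level with it; the furniture and walls round the work are solid. World frame = base frame: x ahead of the robot, y to its left, z up, the work surface at z = 0. Lengths are in m, angles in rad, forces in N, time in s.
With the tool pointing down it reaches from about 0.4 to 0.85 m from the base axis. Payload 10.4 kg.
Tool frame: the origin (TCP) lies between the finger pads; the fingertips stand 17 mm ahead of it and the grasp point (between the pads) lies 2 mm behind it; z points along the fingers, y is the line along which they close (so a half turn about z gives the same grasp; the last joint's range is limited). The gripper opens to 85 mm and grips with 20 to 120 N. Pads are 22 mm wide; open, the fingers measure 114 mm over their backs; the gripper's body (76 mm by 85 mm) begins 54 mm behind the grasp point. The pads swing forward as they close: fully open they stand 13 mm farther back than shut.
Start: joints at [1.132, 0.332, -0.065, 1.46, 0.022, 1.35, -0.088], TCP at [0.252, -0.572, 0.248] pointing down, gripper open.
Joint ranges: [-2.6, 2.6], [-0.5, 2.12], [-1.47, 1.34], [0.16, 2.42], [-1.27, 4.41], [0.06, 2.06], [-2.6, 2.6]. Speed limits (rad/s): [2.22, 2.22, 2.79, 2.79, 3.14, 3.14, 3.14].

## Interface

Orientations are given as a unit quaternion [x, y, z, w].
In Python, from workcell import readout, imaging, manip gives the robot as it stands. The module is installed in compiled form; this text tells all that it offers.
- The arm moves only by the shell command python3 -m crank 'ROWS' [OPENING] [FORCE]. ROWS is JSON, a list of rows, each a list of 4 numbers: the shift along the tool's x, y, z as a fraction of full scale, then the turn about the tool's z as a fraction of full scale. In form: [[x, y, z, yaw], ...]. A call has 1 to 5 rows; each row is the pose to reach, as a shift and turn from the pose commanded when the call began, along the tool's axes at that moment; what a row does not reach only later rows make up. Full scale, the value 1, is 400 mm for a shift and 60 degrees for a turn. A row lasts 1/12 s, in which the tool goes at most 41.7 mm and 7.16 degrees, less where a joint would pass 70% of its speed; a pose out of reach is approached as far as the arm can. A call with a number of a shift or a turn outside -1 to 1 is refused whole. A call with a gripper value outside its range is refused whole. OPENING is the gripper command: -1 is shut, 1 is fully open, values between are in proportion, set as the call begins (- or left out, the last holds). The fingers move at their own pace and stop on an object; FORCE is the grip in N (left out, the last holds). Time passes only in rows, so rows that repeat a pose let the fingers close. It gives the time, the measured TCP pose, the force, the opening and the grip force at its end, in the units of the state.
- readout.get_obs(): the state, without advancing time (a new reading comes with each control period).
- imaging.camera(name): name is "side" or "top" or "wrist"; returns a dict with "color" (384x512x3 uint8, red, green, blue), "fx", "fy", "cx", "cy" (pixels), "rvec" (rotation vector, rad) and "tvec" (3), from world to camera coordinates, as OpenCV has them. Camera axes: x right, y down, z forward; pixel columns grow to the right and rows downward; lengths in m; the calibration is good to about 2 mm. The wrist camera is an equidistant fisheye: a pixel r from the principal point sees the ray r / f radians off the axis. A picture is of the moment at which its call begins. There is no depth.
- manip.hand_in(): hands the job in; it is judged then, once.
The state is a dict: "clock": time; "joint_pos": joint angles; "joint_velocities": joint speeds; "tau": joint torques, N m; "position": TCP position; "ee_rot": TCP orientation; "ft_force": force on the tool from outside, world axes, zero at the start; "torque": the same for the moment, N m; "grip_width": opening from 0.0 (shut) to 1.0 (fully open); "grasp_force": force on a finger pad.
Only numpy, scipy, OpenCV 4.12 (cv2) and the standard library are available. Lean on these libraries where they do the work, as an engineer would, in place of code of your own. Each camera call takes 0.05 s, during which the arm holds its last target. There are 200 camera calls.

## Working session

There is one attempt and no reset: what is moved stays moved. The work goes in short steps, Python scripts to look and compute and a shell command to move; the robot and the scene stay as the last step left them, time stands still between calls to the robot, and variables do not carry over. Pictures are saved under pics/ and viewed, at most 10 in all, crops included, and the job is handed in when it is done.

```bash
mkdir -p pics; cat > h.py <<'E'
import cv2, numpy as np
from workcell import readout, imaging
from scipy.spatial.transform import Rotation as R
def cam(n):
    c=imaging.camera(n); c['R']=cv2.Rodrigues(np.array(c['rvec'],float))[0]; c['t']=np.array(c['tvec'],float); c['n']=n; return c
def save(c,f,box=None,s=1):
    im=c['color'][...,::-1]
    if box: im=im[box[1]:box[3],box[0]:box[2]]
    cv2.imwrite('pics/'+f,cv2.resize(im,None,fx=s,fy=s,interpolation=cv2.INTER_CUBIC))
def ray(c,u,v):
    x=(u-c['cx'])/c['fx'];y=(v-c['cy'])/c['fy']
    if c['n']=='wrist':
        r=np.hypot(x,y); d=np.array([x/r*np.sin(r),y/r*np.sin(r),np.cos(r)]) if r>1e-9 else np.array([0,0,1.])
    else: d=np.array([x,y,1.])
    return -c['R'].T@c['t'], c['R'].T@d
def onz(c,u,v,z):
    o,d=ray(c,u,v); return o+d*(z-o[2])/d[2]
def proj(c,p):
    q=c['R']@np.array(p,float)+c['t']
    if c['n']=='wrist':
        th=np.arctan2(np.hypot(q[0],q[1]),q[2]); k=th/np.hypot(q[0],q[1]); return c['fx']*q[0]*k+c['cx'],c['fy']*q[1]*k+c['cy']
    return c['fx']*q[0]/q[2]+c['cx'],c['fy']*q[1]/q[2]+c['cy']
E
python3 - <<'E'
from h import *
np.set_printoptions(precision=4,suppress=True)
import pickle
o=readout.get_obs(); print(o)
cs={n:cam(n) for n in('top','side','wrist')}
pickle.dump(cs,open('c0.pkl','wb'))
for n,c in cs.items(): print(n,c['fx'],c['cx'],c['cy'],-c['R'].T@c['t'],c['R'][2])
a=np.hstack([cs['top']['color'],cs['side']['color']])[...,::-1]
cv2.imwrite('pics/a.png',cv2.resize(a,(800,300),interpolation=cv2.INTER_AREA))
save(cs['top'],'t.png',s=1.5)
E
```

```text
{'clock': 0.0, 'joint_pos': array([ 1.1324,  0.3329, -0.0647,  1.461 ,  0.0216,  1.3499, -0.0885]), 'joint_velocities': array([ 0.0009, -0.0019,  0.0014, -0.0007, -0.0018,  0.0011, -0.0013]), 'tau': array([  0.0009, -62.545 ,   0.0493, -39.1602,   0.0162,   0.0099,
        -0.    ]), 'position': array([ 0.2523, -0.5714,  0.2475]), 'ee_rot': array([ 0.9785,  0.2064, -0.0002, -0.0007]), 'ft_force': array([ 0.133 , -0.379 ,  0.3752]), 'torque': array([ 0.0056,  0.0074, -0.0209]), 'grasp_force': 0.0, 'grip_width': 1.0004075562231773}
top 443.33911619857037 260.1091204999816 196.21566201902112 [0.4098 0.0295 1.0641] [ 0.1434  0.0104 -0.9896]
side 451.2603357162978 257.4648824031634 189.10834693144247 [0.0789 0.7842 0.7424] [ 0.453  -0.697  -0.5558]
wrist 297.3186396354542 251.43372677429326 191.73299819668884 [ 0.3147 -0.5445  0.373 ] [-0.2463 -0.1081 -0.9631]
```

View pics/t.png

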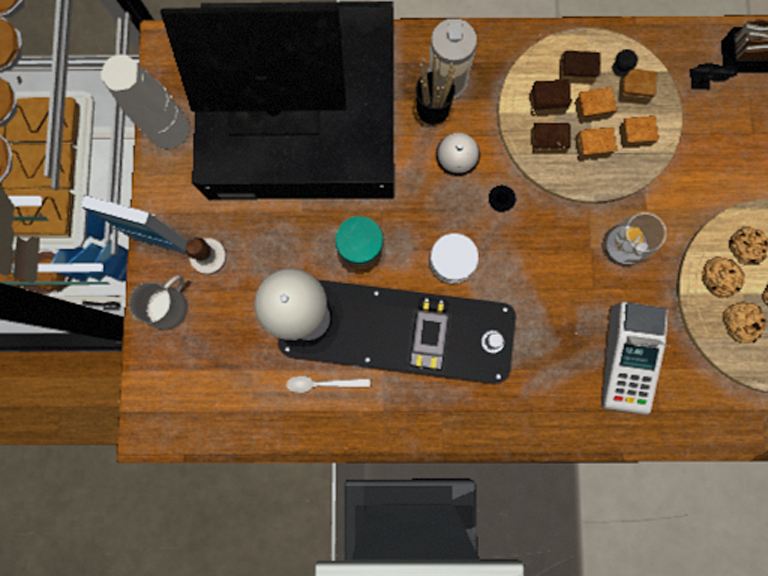

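View pics/a.png

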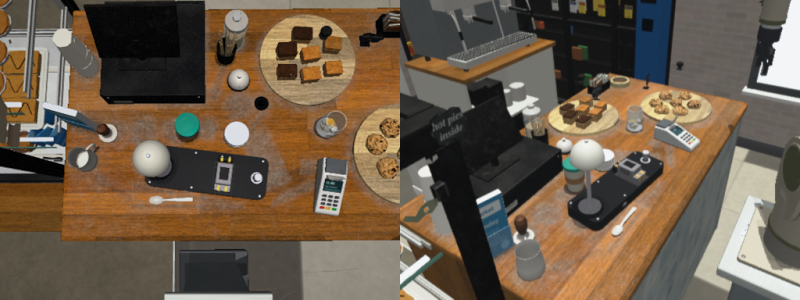

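The top view (shown at 1.5x) has image up = +x and image left = +y. The battery is at (430,335) with its brass contacts at the near end (428,361), and the terminal leaves are at (434,305). The knob is at (493,342), the shade at (291,304), the lids at (455,257) and the spoon at (330,384). Next I measure these.

```bash
python3 - <<'E'
from h import *
import pickle
np.set_printoptions(precision=4,suppress=True)
cs=pickle.load(open('c0.pkl','rb')); c=cs['top']
im=c['color'].astype(int); hsv=cv2.cvtColor(c['color'],cv2.COLOR_RGB2HSV)
# base: dark
m=((im.max(2)<50)).astype(np.uint8); m[:185]=0; m[260:]=0; m[:,:180]=0; m[:,350:]=0
m=cv2.morphologyEx(m,cv2.MORPH_CLOSE,np.ones((3,3)))
n,l,s,ce=cv2.connectedComponentsWithStats(m); i=1+np.argmax(s[1:,4]); print('base',s[i])
ct=max(cv2.findContours((l==i).astype(np.uint8),cv2.RETR_EXTERNAL,cv2.CHAIN_APPROX_NONE)[0],key=cv2.contourArea)
P=np.array([onz(c,*p[0],0.036)[:2] for p in ct],np.float32)
r=cv2.minAreaRect(P); print('rect',r)
# bright small blobs & brass
sub=np.zeros(m.shape,bool); sub[185:260,180:350]=1
for name,mk in (('bright',(im.min(2)>120)&sub),('brass',(hsv[...,0]>18)&(hsv[...,0]<35)&(hsv[...,1]>110)&(hsv[...,2]>110)&sub),('grey',(hsv[...,1]<40)&(hsv[...,2]>65)&(hsv[...,2]<150)&sub)):
    n,l,s,ce=cv2.connectedComponentsWithStats(mk.astype(np.uint8))
    for k in range(1,n):
        if s[k,4]>2: print(name,s[k],ce[k],onz(c,*ce[k],.036)[:2],onz(c,*ce[k],.071)[:2])
save(c,'tz.png',(260,190,350,260),8)
save(cs['side'],'sz.png',(330,160,460,300),5) if 0 else None
s=cs['side']; save(s,'sz.png',(200,170,360,290),5)
E
```

```text
base [ 186  187  157   68 5860]
rect ((0.5036602020263672, 0.03061594069004059), (0.35756540298461914, 0.12483628839254379), 82.56886291503906)
bright [ 180  185   35   38 1163] [195.2898 202.6707] [0.5441 0.1922] [0.5395 0.1866]
bright [297 185  15   4  33] [303.6061 185.9697] [ 0.5827 -0.0619] [ 0.5768 -0.0588]
bright [250 194   2   3   6] [250.5 195. ] [0.5618 0.0628] [0.5566 0.0617]
bright [283 199   3   2   4] [284.   199.75] [ 0.5502 -0.0156] [ 0.5454 -0.014 ]
bright [293 200   2   2   3] [293.6667 200.6667] [ 0.548  -0.0382] [ 0.5433 -0.0358]
bright [335 205   3   3   7] [336.2857 206.    ] [ 0.5351 -0.1373] [ 0.5308 -0.1316]
bright [276 208  22  28 277] [286.231  221.7148] [ 0.4987 -0.0202] [ 0.4957 -0.0186]
bright [321 220  15  15 150] [328.3933 227.2733] [ 0.4855 -0.1177] [ 0.4829 -0.1127]
bright [190 232   3   2   6] [191.  232.5] [0.4744 0.2008] [0.4722 0.195 ]
bright [274 236  14   9  68] [281.4412 239.5441] [ 0.4575 -0.0088] [ 0.4559 -0.0074]
bright [244 239   3   2   6] [245.  239.5] [0.4578 0.0754] [0.4562 0.0739]
bright [290 238   5   8  27] [292.1852 240.963 ] [ 0.4
[... 1288 characters left out ...]
4   6  17] [327.     221.4118] [ 0.4991 -0.1148] [ 0.4961 -0.1099]
grey [323 222   8  11  26] [325.5769 228.3077] [ 0.4831 -0.1111] [ 0.4806 -0.1063]
grey [335 227   2   3   4] [335.5 228. ] [ 0.4838 -0.1341] [ 0.4813 -0.1285]
grey [190 231   3   2   4] [190.75 231.25] [0.4773 0.2015] [0.475  0.1956]
grey [321 230   4   5   5] [322.2 232. ] [ 0.4746 -0.1031] [ 0.4724 -0.0986]
grey [327 235   4   1   4] [328.5 235. ] [ 0.4676 -0.1175] [ 0.4657 -0.1125]
grey [243 238   4   4   9] [244.6667 239.3333] [0.4582 0.0762] [0.4566 0.0746]
grey [281 241   5   4   7] [282.4286 243.    ] [ 0.4495 -0.011 ] [ 0.4482 -0.0096]
grey [330 249   4   4   7] [331.4286 250.    ] [ 0.4332 -0.1234] [ 0.4324 -0.1182]
```

View pics/tz.png

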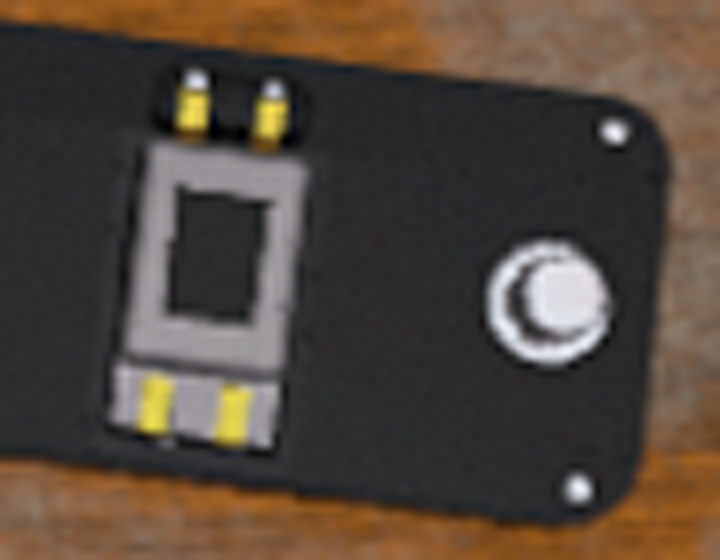

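View pics/sz.png

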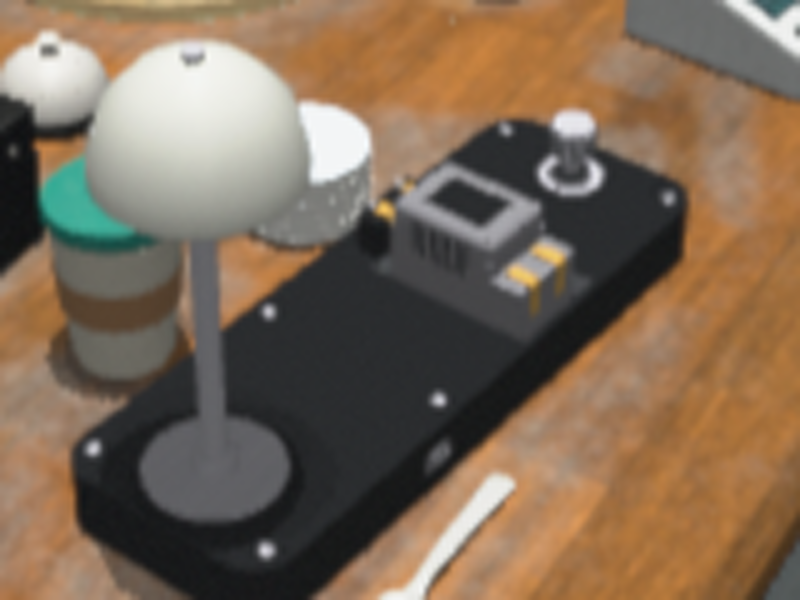

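The zooms show the battery top with corners at about (150,140), (310,158), (290,375), (130,355) in the 8x crop. The knob head is at (565,292) and its collar at (548,302). The contact end faces the robot, opposite the terminal leaves.

```bash
python3 - <<'E'
from h import *
import pickle
np.set_printoptions(precision=4,suppress=True)
cs=pickle.load(open('c0.pkl','rb')); c=cs['top'];s=cs['side']
f=lambda u,v,z:onz(c,260+u/8-.5,190+v/8-.5,z)
yaw=-0.130; ax=np.array([np.cos(yaw),np.sin(yaw)]); ay=np.array([-ax[1],ax[0]])
C=[f(*p,.077)[:2] for p in((150,140),(310,158),(290,375),(130,355))]
print('sides',[np.linalg.norm(C[i]-C[i-1]) for i in range(4)],'yaw',np.arctan2(*(C[0]-C[3])[::-1]),np.arctan2(*(C[1]-C[2])[::-1]))
m=np.mean(C,0); bay1=m-ax*9; bay1=m-ax*.009; print('bay from top',bay1)
k1=f(565,292,.071)[:2]; k2=f(548,302,.037)[:2]; print('knob',k1,k2,'bay from knob',k1+.098*ay,k2+.098*ay)
lv=(onz(c,283.58,203.1,.055)+onz(c,293.41,204.7,.055))[:2]/2; print('leaves',lv,'dist',(lv-bay1)@ax)
# triangulate via side: knob head top
def tri(a,b):
    (o1,d1),(o2,d2)=a,b; A=np.stack([d1,-d2],1); q=np.linalg.lstsq(A,o2-o1,rcond=None)[0]; p1,p2=o1+q[0]*d1,o2+q[1]*d2; return (p1+p2)/2,np.linalg.norm(p1-p2)
g=lambda u,v:ray(s,200+u/5-.5,170+v/5-.5); h=lambda u,v:ray(c,260+u/8-.5,190+v/8-.5)
print('knob top',tri(h(565,292),g(574,122)))
for n,a,b in(('TL',(150,140),(449,165)),('TR',(310,158),(541,208)),('BL',(130,355),(402,200)),('BR',(290,375),(492,247)),('screwTR',(615,130),(506,130)),('screwBR',(579,489),(668,198)) ): print(n,tri(h(*a),g(*b)))
from scipy.spatial.transform import Rotation as R
o=readout.get_obs(); Rm=R.from_quat(o['ee_rot']).as_matrix(); print(Rm)
E
```

```text
sides [np.float64(0.06040344538179917), np.float64(0.045012866525490185), np.float64(0.06087624731450642), np.float64(0.04468369629174514)] yaw -0.10019158224150157 -0.10576759471420959
bay from top [ 0.4866 -0.0188]
knob [ 0.4858 -0.1166] [ 0.4855 -0.1167] bay from knob [ 0.4985 -0.0195] [ 0.4982 -0.0195]
leaves [ 0.538 -0.025] dist 0.05177468051854441
knob top (array([ 0.4862, -0.1168,  0.0689]), np.float64(0.0006535962414735629))
TL (array([ 0.5142, -0.0049,  0.1021]), np.float64(0.024134141519813898))
TR (array([ 0.5026, -0.0568,  0.0497]), np.float64(0.050428732173249516))
BL (array([0.4875, 0.0168, 0.1007]), np.float64(0.04680105009564238))
BR (array([ 0.4763, -0.0356,  0.0428]), np.float64(0.02664566803404938))
screwTR (array([ 0.5362, -0.1377,  0.0339]), np.float64(0.0006091161877617543))
screwBR (array([ 0.4327, -0.1242,  0.0346]), np.float64(0.0018168163317195502))
[[ 0.9148  0.4039 -0.0005]
 [ 0.4039 -0.9148  0.001 ]
 [-0.0001 -0.0011 -1.    ]]
```

Bay centre comes out at about (0.4868, -0.0187). The battery top, the knob and the leaves at 48–52 mm all agree once the bay is offset about 11 mm toward the robot. Lamp yaw is about -0.130 rad. I move over the bay at a safe height, then turn.

```bash
python3 -m crank '[[0.1,-0.09,0,0],[0.18,-0.17,0,0],[0.26,-0.25,0,0],[0.34,-0.32,0,0],[0.365,-0.343,0,0]]' 1 60
python3 -m crank '[[0.07,-0.066,0,0],[0.145,-0.136,0,0],[0.22,-0.206,0,0],[0.29,-0.272,0,0],[0.365,-0.343,0,0]]'
python3 -m crank '[[0.07,-0.066,0,0],[0.145,-0.136,0,0],[0.22,-0.206,0,0],[0.29,-0.272,0,0],[0.365,-0.343,0,0]]'
python3 -m crank '[[0,0,0,0.11],[0,0,0,0.22],[0,0,0,0.33],[0,0,0,0.44],[0,0,0,0.523]]'
python3 -m crank '[[0,0,0,0]]'
```

```text
clock: 0.57
position: [0.3316, -0.3843, 0.2482]
ee_rot: [0.978, 0.207, -0.0, -0.0]
ft_force: [0.7, -0.1, 0.3]
grip_width: 1.001
grasp_force: 0.0
clock: 0.98
position: [0.4088, -0.2012, 0.2483]
ee_rot: [0.979, 0.206, -0.0, 0.0]
ft_force: [1.0, -1.1, 0.4]
grip_width: 0.996
grasp_force: 0.0
clock: 1.4
position: [0.4871, -0.0168, 0.2484]
ee_rot: [0.979, 0.206, 0.0, 0.0]
ft_force: [1.2, -1.2, -0.7]
grip_width: 1.003
grasp_force: 0.0
clock: 1.82
position: [0.4867, -0.0183, 0.2481]
ee_rot: [0.998, -0.069, -0.0, 0.0]
ft_force: [0.3, -0.6, -0.7]
grip_width: 0.999
grasp_force: 0.0
clock: 1.9
position: [0.4868, -0.0183, 0.2481]
ee_rot: [0.998, -0.068, -0.0, 0.0]
ft_force: [-0.5, -0.1, 0.7]
grip_width: 1.0
grasp_force: 0.0
```

```bash
python3 - <<'E'
from h import *
import pickle
np.set_printoptions(precision=4,suppress=True)
c=cam('wrist'); pickle.dump(c,open('c1.pkl','wb'))
print(proj(c,(.4868,-.0187,.077)),proj(c,(.4860,-.1167,.071)),-c['R'].T@c['t'],readout.get_obs()['joint_pos'])
save(c,'w1.png',s=1.5)
E
```

```text
(np.float64(251.27186267439436), np.float64(177.88830065723369)) (np.float64(342.3825858691109), np.float64(165.5884375345883)) [ 0.5542 -0.0278  0.3735] [ 0.5137  0.0645 -0.5869  1.7873  0.0371  1.301  -1.7831]
```

View pics/w1.png

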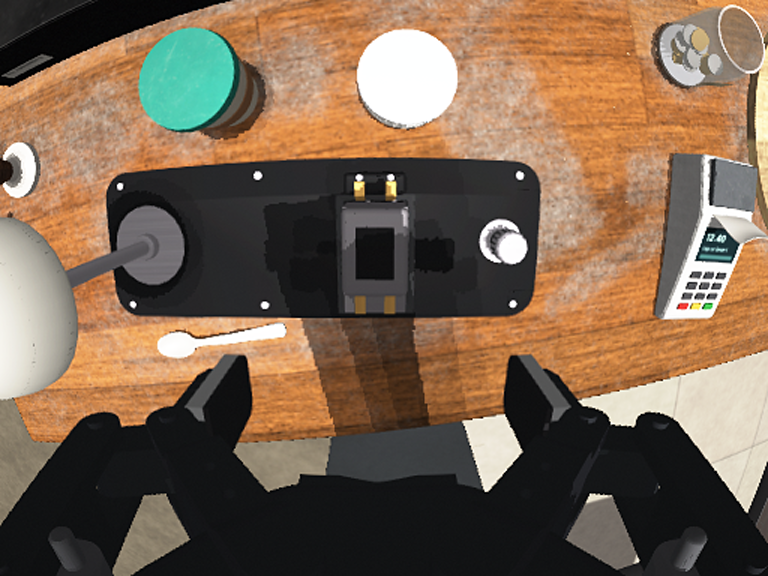

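The wrist view (1.5x) shows the battery top spanning about (343–410, 203–297), its contacts at (361,304) and (389,304), the leaves at (359,190) and (391,190), and the knob head at (511,248). I use these as a cross-check.

```bash
python3 - <<'E'
from h import *
import pickle
np.set_printoptions(precision=4,suppress=True)
c=pickle.load(open('c1.pkl','rb')); 
f=lambda u,v,z:onz(c,(u+.5)/1.5-.5,(v+.5)/1.5-.5,z)[:2]
yaw=-.13; A=np.array([[np.cos(yaw),np.sin(yaw)],[-np.sin(yaw),np.cos(yaw)]]); o=np.array([.4868,-.0187])
L=lambda u,v,z:(A@(f(u,v,z)-o))*1e3
for n,u,v,z in(('TL',343,206,.077),('TR',411,206,.077),('BR',406,297,.077),('BL',346,297,.077),('cL',361,304,.057),('cR',389,304,.057),('lfL',359,190,.055),('lfR',391,190,.055),('knob',511,248,.071),('collar',500,243,.037),('sTR',520,175,.036),('sBR',513,304,.036),('sTM',258,176,.036),('sBM',264,305,.036),('sTL',120,186,.036)):
    print(n,L(u,v,z),f(u,v,z))
im=cv2.cvtColor(c['color'],cv2.COLOR_RGB2GRAY)
for v in(150,165,180): print(v,im[v,218:288].tolist())
E
```

```text
TL [41.9593 22.4336] [ 0.5313 -0.0019]
TR [ 41.6522 -22.7843] [ 0.5251 -0.0467]
BR [-21.4453 -19.9111] [ 0.463  -0.0357]
BL [-21.1589  21.8114] [0.4686 0.0057]
cL [-32.6904  12.2468] [ 0.456  -0.0023]
cR [-32.832   -8.6108] [ 0.4531 -0.023 ]
lfL [51.3556 12.534 ] [ 0.5393 -0.0129]
lfR [ 51.1868 -10.1779] [ 0.5362 -0.0354]
knob [ 12.3451 -95.1167] [ 0.4867 -0.1146]
collar [  9.9849 -96.4111] [ 0.4842 -0.1156]
sTR [  63.8586 -111.1044] [ 0.5357 -0.1371]
sBR [ -40.6587 -111.1436] [ 0.4321 -0.1236]
sTM [63.4967 90.8991] [0.5615 0.0632]
sBM [-39.97    92.1571] [0.4591 0.0779]
sTL [ 64.4411 216.2476] [0.5787 0.1874]
150 [24, 24, 23, 23, 22, 22, 44, 46, 45, 58, 90, 99, 108, 111, 111, 111, 110, 111, 111, 113, 113, 113, 114, 114, 114, 114, 95, 113, 112, 113, 114, 113, 113, 114, 113, 113, 114, 113, 113, 114, 112, 113, 113, 112, 111, 110, 110, 110, 109, 108, 124, 178, 158, 152, 80, 66, 69, 64, 37, 40, 40, 41, 40, 40, 40, 40, 41, 41, 41, 41]
165 [16, 17, 16, 16, 16, 15, 26, 39, 37, 45, 88, 99, 109, 72, 73, 73, 74, 75, 79, 20, 12, 16, 14, 15, 14, 14, 16, 14, 14, 14, 14, 15, 15, 17, 14, 13, 15, 14, 14, 15, 16, 15, 13, 14, 22, 78, 75, 74, 74, 74, 73, 72, 70, 65, 42, 36, 39, 39, 26, 14, 17, 16, 16, 17, 16, 15, 15, 17, 17, 15]
180 [19, 18, 20, 19, 19, 19, 18, 45, 41, 42, 66, 70, 72, 73, 73, 72, 73, 73, 76, 23, 12, 14, 14, 14, 15, 14, 14, 16, 15, 15, 16, 15, 15, 15, 13, 14, 16, 15, 15, 16, 15, 14, 14, 14, 30, 77, 73, 73, 73, 74, 73, 71, 69, 64, 39, 37, 38, 36, 25, 38, 37, 34, 16, 33, 30, 13, 18, 33, 33, 27]
```

```bash
python3 -m crank '[[0.002,-0.0015,0.09,0],[0.002,-0.0015,0.18,0],[0.002,-0.0015,0.27,0],[0.002,-0.0015,0.33,0.005],[0.002,-0.0015,0.37,0.005]]'
python3 -m crank '[[0,0,0.04,0],[0,0,0.07,0],[0,0,0.09,0],[0,0,0.0975,0],[0,0,0.0975,0]]'
python3 -m crank '[[0,0,0,0],[0,0,0,0],[0,0,0,0],[0,0,0,0],[0,0,0,0]]' -1 60
python3 -m crank '[[0,0,0,0],[0,0,0,0],[0,0,0,0],[0,0,0,0],[0,0,0,0]]'
```

```text
clock: 2.37
position: [0.4862, -0.0178, 0.0974]
ee_rot: [0.998, -0.067, -0.002, -0.0]
ft_force: [-0.5, -0.4, 0.6]
grip_width: 1.003
grasp_force: 0.0
clock: 2.78
position: [0.4877, -0.0178, 0.0611]
ee_rot: [0.998, -0.068, -0.0, -0.0]
ft_force: [0.3, 0.8, 0.6]
grip_width: 0.998
grasp_force: 0.0
clock: 3.2
position: [0.4884, -0.0178, 0.0622]
ee_rot: [0.998, -0.068, 0.001, 0.0]
ft_force: [-1.4, -0.2, 6.3]
grip_width: 0.531
grasp_force: 61.4
clock: 3.62
position: [0.4884, -0.0178, 0.0622]
ee_rot: [0.998, -0.068, 0.001, 0.0]
ft_force: [-1.0, 0.9, 5.9]
grip_width: 0.532
grasp_force: 61.4
```

```bash
python3 -m crank '[[0,0,-0.02,0],[0,0,-0.04,0],[0,0,-0.06,0],[0,0,-0.08,0],[0,0,-0.1,0]]'
python3 -m crank '[[0,0,-0.03,0],[0,0,-0.06,0],[0,0,-0.09,0],[0,0,-0.1,0],[0,0,-0.1,0]]'
python3 - <<'E'
from h import *
import pickle
c=cam('side'); pickle.dump(c,open('c2.pkl','wb')); print(readout.get_obs()['position'])
save(c,'s2.png',(200,150,360,270),5)
E
```

```text
clock: 4.03
position: [0.4878, -0.0179, 0.1024]
ee_rot: [0.998, -0.069, 0.0, 0.0]
ft_force: [0.3, -0.1, -3.2]
grip_width: 0.529
grasp_force: 61.9
clock: 4.45
position: [0.4886, -0.0179, 0.1428]
ee_rot: [0.998, -0.069, 0.001, 0.0]
ft_force: [0.8, -0.3, -2.9]
grip_width: 0.531
grasp_force: 61.9
[ 0.4880693  -0.01792233  0.1418652 ]
```

View pics/s2.png

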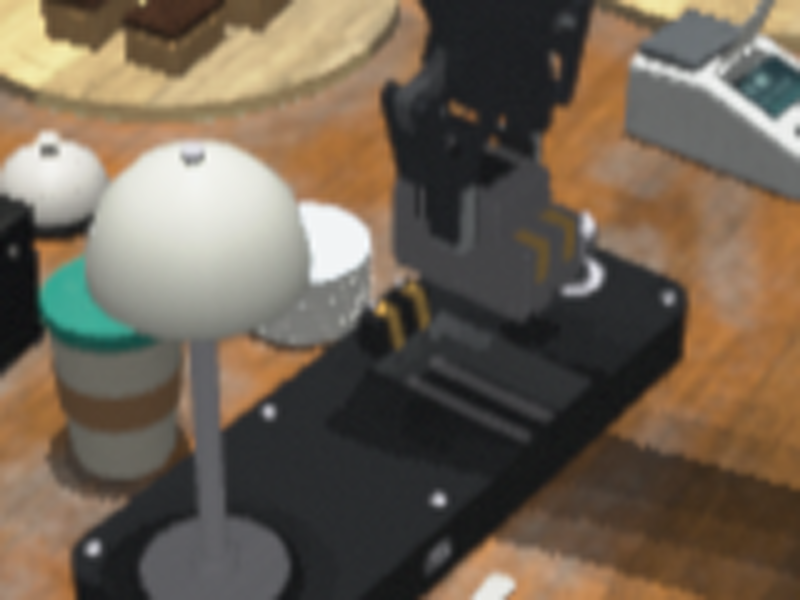

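The battery is held upright and clear at about crop (480,240), with contacts on the robot side. The bay with its ribs is visible at (490,385). Now the half turn, in the direction that has room on joint 7.

```bash
for i in 1 2 3 4 5; do python3 -m crank '[[0,0,0,-0.11],[0,0,0,-0.22],[0,0,0,-0.33],[0,0,0,-0.44],[0,0,0,-0.55]]' | grep -E 'pos|rot'; done
python3 -m crank '[[0,0,0,-0.1],[0,0,0,-0.18],[0,0,0,-0.25],[0,0,0,-0.25],[0,0,0,-0.25]]'
python3 - <<'E'
from h import *
import pickle
o=readout.get_obs();r=R.from_quat(o['ee_rot']).as_matrix(); print(o['joint_pos'],o['position'],np.degrees(np.arctan2(r[1,0],r[0,0])),r[:,2])
c=cam('side'); t=cam('top'); pickle.dump((c,t),open('c3.pkl','wb'))
a=np.hstack([cv2.resize(x['color'][b[1]:b[3],b[0]:b[2]],None,fx=4,fy=4,interpolation=cv2.INTER_CUBIC) for x,b in((c,(250,150,350,270)),(t,(250,150,350,270)))])
cv2.imwrite('pics/s3.png',a[...,::-1])
E
```

```text
position: [0.4873, -0.0178, 0.1405]
ee_rot: [0.975, 0.22, -0.001, -0.0]
position: [0.4873, -0.0178, 0.1405]
ee_rot: [0.873, 0.488, -0.001, -0.0]
position: [0.4873, -0.0179, 0.1405]
ee_rot: [0.698, 0.716, -0.0, -0.001]
position: [0.4873, -0.0179, 0.1406]
ee_rot: [0.466, 0.885, -0.0, -0.001]
position: [0.4873, -0.0179, 0.1406]
ee_rot: [0.195, 0.981, 0.0, -0.001]
clock: 7.0
position: [0.4874, -0.0179, 0.1408]
ee_rot: [0.07, 0.998, 0.0, -0.0]
ft_force: [-0.3, 0.4, -1.8]
grip_width: 0.529
grasp_force: 62.0
[ 0.81573293  0.24682296 -0.957445    1.9064848   0.22539787  1.10227678
  1.20071377] [ 0.4874358  -0.01789521  0.14079416] 172.0016878937248 [-8.22427570e-04  2.85650365e-04 -9.99999621e-01]
```

View pics/s3.png

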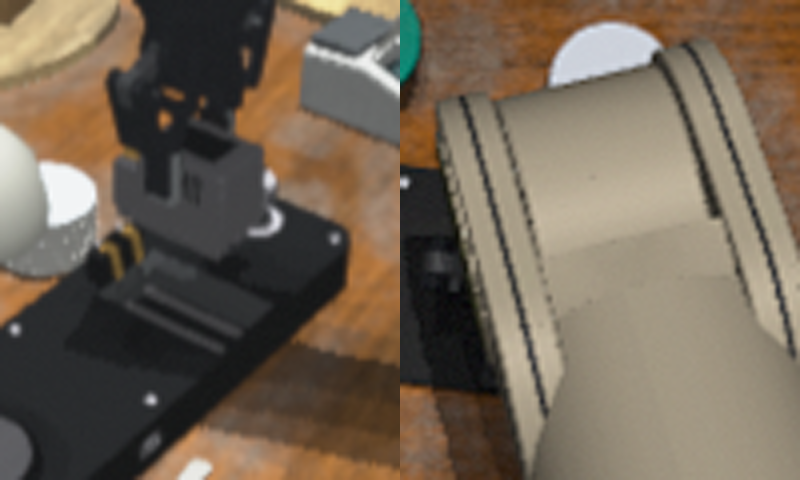

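After the turn the contact end faces the terminal leaves, on the far side of the held battery (left crop, about (125,160)). The heading is 172.0°, against 172.55° wanted. I lower in stages and watch the force.

```bash
python3 -m crank '[[0,0,0.04,-0.009],[0,0,0.08,-0.009],[0,0,0.11,-0.009],[0,0,0.13,-0.009],[0,0,0.1375,-0.009]]'
python3 -m crank '[[0,0,0.006,0],[0,0,0.012,0],[0,0,0.018,0],[0,0,0.024,0],[0,0,0.03,0]]'
python3 -m crank '[[0,0,0,0],[0,0,0,0]]'
```

```text
clock: 7.52
position: [0.4871, -0.0177, 0.0851]
ee_rot: [0.064, 0.998, 0.0, -0.001]
ft_force: [0.7, -0.0, -2.8]
grip_width: 0.528
grasp_force: 62.1
clock: 7.93
position: [0.488, -0.0179, 0.0744]
ee_rot: [0.064, 0.998, -0.0, 0.0]
ft_force: [1.1, -0.3, -2.8]
grip_width: 0.53
grasp_force: 62.1
clock: 8.1
position: [0.4878, -0.0179, 0.0743]
ee_rot: [0.064, 0.998, -0.0, 0.0]
ft_force: [-0.2, -0.2, -2.3]
grip_width: 0.527
grasp_force: 62.1
```

Clean so far. Continuing slowly.

```bash
python3 -m crank '[[0,0,0.003,0],[0,0,0.006,0],[0,0,0.009,0],[0,0,0.012,0],[0,0,0.015,0]]'
python3 -m crank '[[0,0,0.002,0],[0,0,0.004,0],[0,0,0.006,0],[0,0,0.009,0],[0,0,0.012,0]]'
```

```text
clock: 8.52
position: [0.4878, -0.0178, 0.0682]
ee_rot: [0.064, 0.998, -0.0, 0.0]
ft_force: [-0.5, 0.8, -2.2]
grip_width: 0.534
grasp_force: 62.1
clock: 8.93
position: [0.4878, -0.0178, 0.0634]
ee_rot: [0.064, 0.998, -0.0, 0.0]
ft_force: [-0.3, 1.0, -2.0]
grip_width: 0.53
grasp_force: 62.1
```

```bash
python3 -m crank '[[0,0,0.002,0],[0,0,0.004,0],[0,0,0.006,0],[0,0,0.008,0],[0,0,0.01,0]]'
python3 -m crank '[[0,0,0.001,0],[0,0,0.002,0],[0,0,0.003,0],[0,0,0.004,0],[0,0,0.005,0]]'
```

```text
clock: 9.35
position: [0.4878, -0.0178, 0.0594]
ee_rot: [0.064, 0.998, -0.0, 0.0]
ft_force: [0.7, -0.7, -3.2]
grip_width: 0.528
grasp_force: 62.1
clock: 9.77
position: [0.4878, -0.0178, 0.0575]
ee_rot: [0.064, 0.998, -0.0, 0.0]
ft_force: [0.0, -0.3, -2.9]
grip_width: 0.526
grasp_force: 62.1
```

```bash
python3 -m crank '[[0,0,0.001,0],[0,0,0.002,0],[0,0,0.003,0],[0,0,0.003,0],[0,0,0.003,0]]' | grep -E 'pos|ft'
python3 -m crank '[[0,0,0.001,0],[0,0,0.002,0],[0,0,0.003,0],[0,0,0.003,0],[0,0,0.003,0]]'| grep -E 'pos|ft'
```

```text
position: [0.4879, -0.0178, 0.0572]
ft_force: [-7.2, -0.8, 14.7]
position: [0.4879, -0.0178, 0.0572]
ft_force: [-15.4, -2.0, 34.8]
```

```bash
python3 -m crank '[[0,0,-0.003,0],[0,0,-0.003,0]]' | grep -E 'pos|ft'
python3 -m crank '[[0,0,0,0],[0,0,0,0],[0,0,0,0],[0,0,0,0],[0,0,0,0]]' 0.6
python3 -m crank '[[0,0,0,0],[0,0,-0.02,0],[0,0,-0.06,0],[0,0,-0.12,0],[0,0,-0.2,0]]' 1
python3 -m crank '[[0,0,-0.08,0],[0,0,-0.16,0],[0,0,-0.24,0],[0,0,-0.27,0],[0,0,-0.27,0]]'
python3 - <<'E'
from h import *
import pickle
c=cam('side'); w=cam('wrist'); pickle.dump((c,w),open('c4.pkl','wb'))
a=np.hstack([cv2.resize(x['color'][b[1]:b[3],b[0]:b[2]],(400,400*(b[3]-b[1])//(b[2]-b[0])),interpolation=cv2.INTER_CUBIC) for x,b in((c,(260,170,350,260)),(w,(170,130,350,310)))])
cv2.imwrite('pics/s4.png',a[...,::-1])
E
```

```text
position: [0.4879, -0.0178, 0.0572]
ft_force: [-6.4, -1.7, 13.7]
clock: 11.18
position: [0.4878, -0.0178, 0.0562]
ee_rot: [0.064, 0.998, 0.0, 0.0]
ft_force: [0.0, 0.2, -0.6]
grip_width: 0.801
grasp_force: 0.0
clock: 11.6
position: [0.4866, -0.0175, 0.1363]
ee_rot: [0.064, 0.998, 0.0, -0.001]
ft_force: [1.9, -0.7, -0.5]
grip_width: 0.999
grasp_force: 0.0
clock: 12.02
position: [0.4892, -0.0175, 0.2478]
ee_rot: [0.064, 0.998, -0.001, 0.003]
ft_force: [-0.0, -0.4, -0.7]
grip_width: 0.999
grasp_force: 0.0
```

View pics/s4.png

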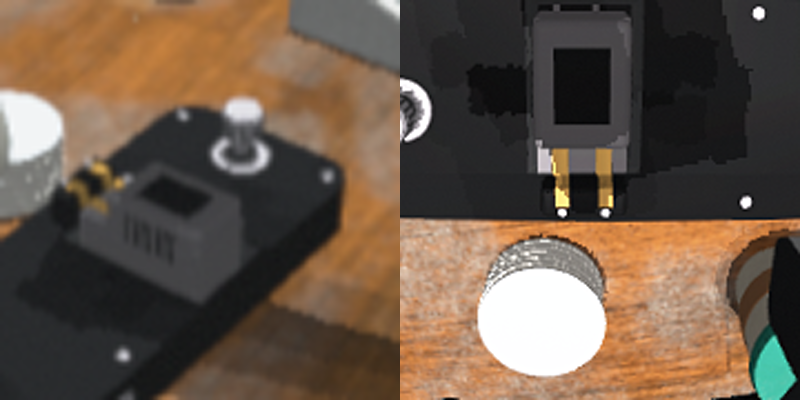

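The contacts now meet the leaves, aligned at (560–605, 180) in the right crop. I check the seated height by triangulating the dark screen on top, before and after.

```bash
python3 - <<'E'
from h import *
import pickle
np.set_printoptions(precision=4,suppress=True)
def tri(a,b):
    (o1,d1),(o2,d2)=a,b; q=np.linalg.lstsq(np.stack([d1,-d2],1),o2-o1,rcond=None)[0]; p1,p2=o1+q[0]*d1,o2+q[1]*d2; return (p1+p2)/2,np.linalg.norm(p1-p2)
def blob(c,u,v,w=14):
    g=cv2.cvtColor(c['color'],cv2.COLOR_RGB2GRAY)
    p=g[v-w:v+w+1,u-w:u+w+1]; 
    best=None
    for th in range(20,80,4):
        n,l,s,ce=cv2.connectedComponentsWithStats((p<th).astype(np.uint8)); k=l[w,w]
        if k and s[k,0]>0 and s[k,1]>0 and s[k,0]+s[k,2]<2*w+1 and s[k,1]+s[k,3]<2*w+1: best=(th,s[k],ce[k]+[u-w,v-w])
    return best
c0=pickle.load(open('c0.pkl','rb')); s4,w4=pickle.load(open('c4.pkl','rb')); c1=pickle.load(open('c1.pkl','rb'))
b={'t0':blob(c0['top'],287,222),'s0':blob(c0['side'],294,210),'w1':blob(c1,250,168,26),'s4':blob(s4,300,213),'w4':blob(w4,252,169,26)}
for k,x in b.items(): print(k,x)
t=lambda ca,a,cb,bb:print(tri(ray(ca,*b[a][2]),ray(cb,*b[bb][2])))
try:
    t(c0['top'],'t0',c0['side'],'s0'); t(c1,'w1',c0['side'],'s0'); t(w4,'w4',s4,'s4')
except Exception as e: print(e)
E
```

```text
t0 (76, array([  8,   5,  13,  17, 172], dtype=int32), array([286.407 , 221.4012]))
s0 (76, array([ 6, 10, 15,  9, 70], dtype=int32), array([293.2143, 209.9571]))
w1 (72, array([ 13,   9,  26,  37, 931], dtype=int32), array([249.5285, 169.3673]))
s4 (56, array([  5,  10,  17,  10, 106], dtype=int32), array([298.9717, 213.717 ]))
w4 (68, array([ 13,   8,  26,  36, 936], dtype=int32), array([251.5, 168.5]))
(array([ 0.4963, -0.0186,  0.0752]), np.float64(0.000493362768057766))
(array([ 0.4959, -0.018 ,  0.0759]), np.float64(0.0005635370733605281))
(array([ 0.4798, -0.0175,  0.0707]), np.float64(0.00021216598679680803))
```

The battery top is 5 mm lower than before and the contacts are mated, so it is fully home. Now to the knob.

```bash
python3 -m crank '[[-0.01,-0.08,0,0],[-0.02,-0.16,0,0],[-0.0275,-0.23,0,0],[-0.0275,-0.245,0,0],[-0.0275,-0.245,0,0]]' 0.3
python3 -m crank '[[0,0,0.09,0],[0,0,0.18,0],[0,0,0.21,0],[0,0,0.22,0],[0,0,0.22,0]]'
python3 - <<'E'
from h import *
w=cam('wrist'); print(readout.get_obs()['position'],proj(w,(.4862,-.116,.071)))
save(w,'w5.png',(130,90,386,282),3)
import pickle; pickle.dump(w,open('c5.pkl','wb'))
E
```

```text
clock: 12.53
position: [0.4851, -0.1186, 0.2426]
ee_rot: [0.066, 0.998, 0.001, -0.001]
ft_force: [-0.6, 0.6, -0.2]
grip_width: 0.651
grasp_force: 0.0
clock: 12.95
position: [0.486, -0.1153, 0.1561]
ee_rot: [0.063, 0.998, 0.001, -0.001]
ft_force: [-0.1, -0.6, 0.5]
grip_width: 0.649
grasp_force: 0.0
[ 0.48676236 -0.11563007  0.15722216] (np.float64(251.11316425203415), np.float64(204.17343020002065))
```

View pics/w5.png

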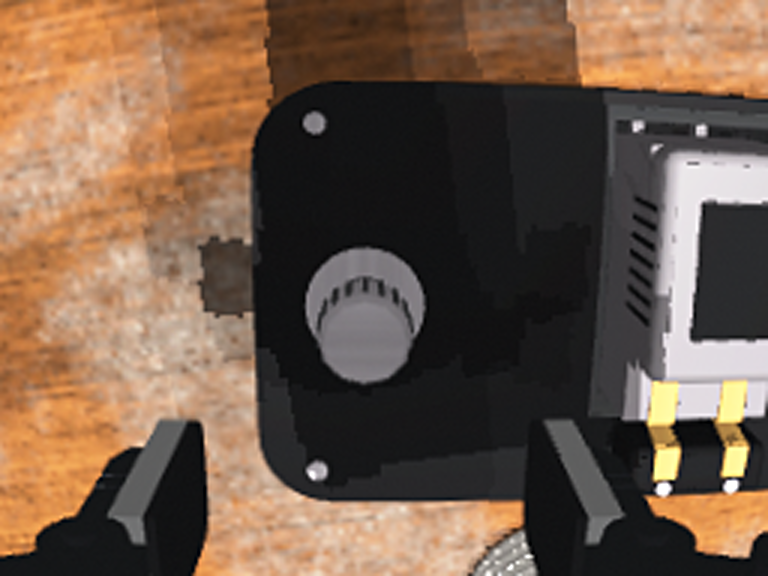

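The knob head is at crop (366,342), which is image (252,204), against a prediction of (251,204). Well centred, so I descend and grip.

```bash
python3 -m crank '[[0,0,0.07,0],[0,0,0.14,0],[0,0,0.2,0],[0,0,0.23,0],[0,0,0.238,0]]'
python3 -m crank '[[0,0,0,0],[0,0,0,0],[0,0,0,0],[0,0,0,0],[0,0,0,0]]' -1 50
python3 -m crank '[[0,0,0,0],[0,0,0,0],[0,0,0,0],[0,0,0,0],[0,0,0,0]]'
```

```text
clock: 13.42
position: [0.4861, -0.1163, 0.0607]
ee_rot: [0.064, 0.998, 0.0, -0.0]
ft_force: [-0.4, -0.0, -1.0]
grip_width: 0.652
grasp_force: 0.0
clock: 13.83
position: [0.4876, -0.1157, 0.0631]
ee_rot: [0.063, 0.998, -0.0, 0.001]
ft_force: [-1.8, 3.8, 6.8]
grip_width: 0.259
grasp_force: 48.6
clock: 14.25
position: [0.4876, -0.1157, 0.0631]
ee_rot: [0.063, 0.998, -0.0, 0.001]
ft_force: [-2.1, 4.7, 6.2]
grip_width: 0.258
grasp_force: 48.6
```

```bash
python3 -m crank '[[0,0,-0.005,0],[0,0,-0.01,0],[0,0,-0.015,0],[0,0,-0.02,0],[0,0,-0.024,0]]'
python3 -m crank '[[0,0,-0.002,0],[0,0,-0.004,0],[0,0,-0.006,0],[0,0,-0.006,0],[0,0,-0.006,0]]'
```

```text
clock: 14.67
position: [0.4875, -0.1157, 0.0718]
ee_rot: [0.063, 0.998, 0.0, 0.001]
ft_force: [4.8, 4.7, -5.9]
grip_width: 0.256
grasp_force: 49.1
clock: 15.08
position: [0.4874, -0.1157, 0.0735]
ee_rot: [0.063, 0.998, 0.001, 0.002]
ft_force: [9.1, 3.9, -14.1]
grip_width: 0.255
grasp_force: 50.6
```

```bash
python3 -m crank '[[0,0,-0.002,0],[0,0,-0.003,0],[0,0,-0.003,0],[0,0,-0.003,0],[0,0,-0.003,0]]'
python3 - <<'E'
from h import *
c=cam('side'); import pickle; pickle.dump(c,open('c6.pkl','wb')); save(c,'s6.png',(260,150,360,250),6)
E
```

```text
clock: 15.5
position: [0.4872, -0.1157, 0.0737]
ee_rot: [0.063, 0.998, 0.001, 0.002]
ft_force: [15.7, 2.5, -29.1]
grip_width: 0.252
grasp_force: 50.6
```

View pics/s6.png

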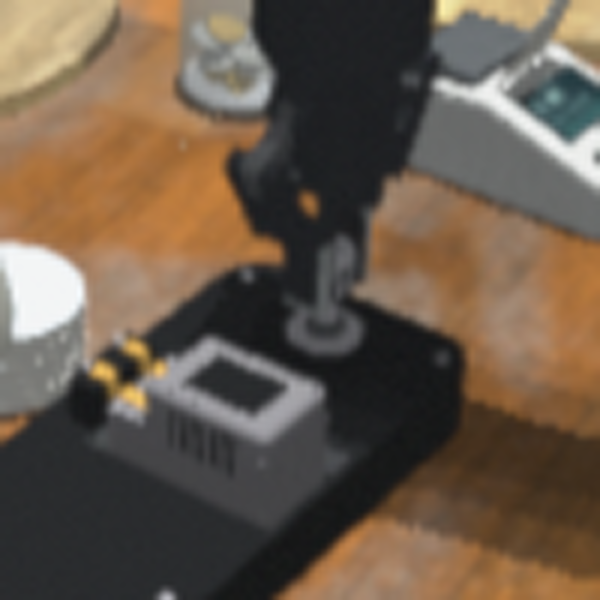

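The knob is up, with its stem showing at (330,290), and at its stop: the force rose to 29 N with no further travel. I let it down, release and retreat.

```bash
python3 -m crank '[[0,0,0.008,0],[0,0,0.015,0],[0,0,0.022,0],[0,0,0.028,0],[0,0,0.032,0]]'
python3 -m crank '[[0,0,0,0],[0,0,0,0],[0,0,0,0],[0,0,0,0],[0,0,0,0]]' 0.3
python3 -m crank '[[0,0,-0.03,0],[0,0,-0.1,0],[0,0,-0.18,0],[0,0,-0.26,0],[0,0,-0.34,0]]'
python3 -m crank '[[0,-0.08,-0.08,0],[0,-0.16,-0.08,0],[0,-0.24,-0.08,0],[0,-0.3,-0.08,0],[0,-0.3,-0.08,0]]'
python3 -m crank '[[0,0,0,0],[0,0,0,0]]'
python3 - <<'E'
from h import *
import pickle
c=cam('side'); t=cam('top')
a=np.hstack([cv2.resize(x['color'][b[1]:b[3],b[0]:b[2]],(400,400),interpolation=cv2.INTER_CUBIC) for x,b in((c,(200,130,350,280)),(t,(180,130,360,310)))])
cv2.imwrite('pics/s7.png',a[...,::-1])
E
```

```text
clock: 15.97
position: [0.4877, -0.1157, 0.0629]
ee_rot: [0.064, 0.998, 0.0, 0.001]
ft_force: [-5.6, 6.2, 24.1]
grip_width: 0.253
grasp_force: 56.0
clock: 16.38
position: [0.4862, -0.1167, 0.0617]
ee_rot: [0.064, 0.998, -0.0, 0.0]
ft_force: [0.2, 0.6, -0.6]
grip_width: 0.652
grasp_force: 0.0
clock: 16.8
position: [0.486, -0.1159, 0.1998]
ee_rot: [0.063, 0.998, 0.0, 0.0]
ft_force: [0.7, -0.5, 0.1]
grip_width: 0.648
grasp_force: 0.0
clock: 17.22
position: [0.4692, -0.2412, 0.2301]
ee_rot: [0.067, 0.998, -0.001, -0.0]
ft_force: [-0.9, -0.5, 0.5]
grip_width: 0.649
grasp_force: 0.0
clock: 17.38
position: [0.4711, -0.2344, 0.23]
ee_rot: [0.063, 0.998, 0.0, 0.0]
ft_force: [1.0, 1.4, 0.3]
grip_width: 0.652
grasp_force: 0.0
```

View pics/s7.png

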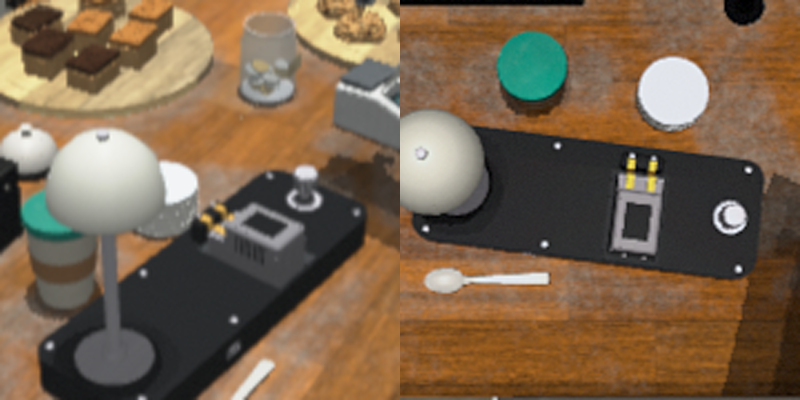

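The battery is seated with its contacts on the leaves (right crop, (642,180)), the knob is down (732,216), and the cup, lids and spoon have not moved. I check the knob height and shade colour numerically, in case lighting up shows.

```bash
python3 - <<'E'
from h import *
import pickle
c0=pickle.load(open('c0.pkl','rb')); c6=pickle.load(open('c6.pkl','rb')); s=cam('side');t=cam('top')
for n,x in(('0',c0['side']),('6',c6),('now',s)): print(n,x['color'][185:210,225:255].mean((0,1)))
d=lambda a,b:[(cv2.absdiff(a['color'],b['color'])[y0:y1,x0:x1].mean()) for x0,y0,x1,y1 in((305,185,325,210),(222,148,265,185),(200,200,225,245))]
print('side diff knob,lids..',d(c0['side'],s))
e=cv2.absdiff(c0['top']['color'],t['color']).max(2); print('top diff cup,lids,spoon,knob',[e[a:b,u:v].mean().round(1) for u,v,a,b in((223,256,142,180),(285,320,154,188),(190,248,250,262),(320,337,218,236))])
E
```

```text
0 [209.06666667 210.18666667 201.332     ]
6 [206.776      207.92266667 198.872     ]
now [205.40133333 206.56666667 197.39866667]
side diff knob,lids.. [np.float64(9.965333333333334), np.float64(3.0997276346113556), np.float64(2.5914074074074076)]
top diff cup,lids,spoon,knob [np.float64(6.4), np.float64(7.0), np.float64(8.2), np.float64(6.3)]
```

```bash
python3 -c "
from workcell import manip
print(manip.hand_in())"
```

```text
the job is handed in; nothing more can be done
None
```

The job is handed in: the battery is turned and fully home with its contacts on the leaves, the knob was pulled to its stop and sprang back down, and the cup, lids and spoon were left in place, though the shade showed no visible light in the camera images.

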